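# Deep sample pail from the hook rack onto the balance

### The arm

A 6-joint arm with a two-finger parallel gripper is mounted at the origin on the work surface. World frame = base frame: x ahead of the robot, y to its left, z up, the work surface at z = 0. Lengths are in mm, angles in rad, forces in N, time in s.
With the tool pointing down it reaches from about 350 to 925 mm from the base axis. Payload 6.4 kg.
Tool frame: the origin (TCP) lies midway between the tips of the shut fingers; the grasp point (between the pads) lies 19 mm behind it; z points along the fingers, y is the line along which they close (so a half turn about z gives the same grasp; the last joint's range is limited). The gripper opens to 94 mm and grips with 3 to 60 N. Pads are 16 mm wide; open, the fingers measure 119 mm over their backs; the gripper's body (75 mm by 177 mm) begins 78 mm behind the grasp point.
Start: joints at [-1.342, 0.245, 1.558, -0, 1.339, -0.174], TCP at [254.803, -597.987, 184.555] pointing down, gripper open.
Joint ranges: [-3.13, 3.13], [-1.02, 2.26], [0.13, 2.54], [-0.95, 4.09], [0.21, 2.88], [-2.74, 2.74]. Speed limits (rad/s): [2.57, 2.57, 3.14, 3.14, 3.14, 3.14].

### API

Orientations are given as a rotation vector (axis times angle).
In Python, from workcell import r gives the robot as it stands. The module is installed in compiled form; this text tells all that it offers.
- The arm moves only by the tool jog_arm, never from a script. Its argument "motion" is a list of rows, each an object of numbers: "x", "y", "z": the shift along the tool's x, y, z scaled (see below); "wx", "wy", "wz": the turn, a rotation vector about the tool's x, y, z scaled (see below); "hand": the finger opening in mm, from 0 to 94. A call has exactly 10 rows; each row shifts and turns the commanded pose from where the row before left it, along the tool's axes as they then stand; what a row does not reach is not made up. The controller multiplies each number of a shift by 0.025 m and each number of a turn by pi/2 rad. A row lasts 1/10 s, in which the tool goes at most 50 mm and 8.59 degrees, less where a joint would pass 70% of its speed; a pose out of reach is approached as far as the arm can. A call with a number of a shift or a turn outside -1 to 1 is refused whole. A call with a gripper value outside its range is refused whole. The fingers move at their own pace and stop on an object; the grip force is fixed at half the most. Time passes only in rows, so rows that do not move let the fingers close, or fill a call up. It gives the time, the measured TCP pose, the force, the opening and the grip force at its end, in the units of the state.
- r.state(): the state, without advancing time (a new reading comes with each control period).
- r.camera(name): name is "scene" or "side" or "wrist"; returns a dict with "img" (480x640x3 uint8, red, green, blue), "camera_matrix" (3x3 intrinsics, pixels), "origin" and "rotation" of the camera in the world; the wrist camera has in their place "mount" (4x4, takes a point from camera to tool coordinates, whose origin is the TCP and whose axes are the flange's). Camera axes: x right, y up, looking along -z (the intrinsics and any distortion apply to the point x, -y, -z); pixel columns grow to the right and rows downward; lengths in mm; the calibration is good to about 2 mm. A picture is of the moment at which its call begins: read the wrist's pose just before it. There is no depth.
- r.job_done(): hands the job in; it is judged then, once.
Trained networks look in the newest picture that a camera, given by its name, has taken for a name from the list of things; names that differ only in an ending like _2 or _b are one class to them, and where a whole thing is asked for, a point or a joint stands for the part that bears it (a point fixed in the world has none). Each returns a list of dicts, best first, with "score" (0 to 1); they miss things now and then, are a little off and sometimes report something else, mostly with a low value. They report only what shows in the picture. A call takes as long as a camera call. They do not tell look-alikes from the thing itself.
- r.recognise(camera, target): "bbox" ([left, top, right, bottom] in pixels, round what is visible of it).
- r.masks_of(camera, target): "region" (480x640 bool, what is visible of it) and "bbox" ([left, top, right, bottom] in pixels, round what is visible of it).
- r.spot_point(camera, target): "at" ([row, column] in pixels: a listed point, or the origin of a listed thing).
The state is a dict: "time": time; "q": joint angles; "joint_velocities": joint speeds; "tau": joint torques, N m; "position": TCP position; "orientation": TCP orientation; "force": force on the tool from outside, world axes, zero at the start; "wrist_torque": the same for the moment, N m; "finger_gap": finger opening in mm; "gripper_force": force on a finger pad.
Only numpy, scipy, OpenCV 4.12 (cv2) and the standard library are available. Lean on these libraries where they do the work, as an engineer would, in place of code of your own. Each camera call takes 0.05 s, during which the arm holds its last target. There are 200 camera calls.

### The job

Lift the deep, narrow sample pail up and off its hook on the rack and set it down gently, upright, in the middle of the balance's round weighing pan, then let go of it. Do not drop it, and leave the shallow dish and the flat cover hanging undisturbed on their own hooks.

Things in the scene. Friction and masses are not known exactly. Their poses are not given: they have to be found in the camera images.
- pail: Deep narrow steel pail, 60 mm diameter, 55 deep, 0.12-0.24 kg. Origin: centre of underside, z up. Stiff bail: posts at y +-28, crossbar along y (z 105-109) resting on a hook; on top a round upright grip, 18 diameter, z 121-157: pinch from above. Hook runs along pail x, 6 thick, free end at -x 27 with a 12 high upturned tip. To unhook: lift 18-38, move 65 or more to -x, then up.
- dish: Bystander: shallow broad steel dish, 88 mm diameter, 22 mm deep, hanging on another hook of the same rack by the same kind of bail and grip (grip z 88-124 mm, its top the highest point). Origin: centre of its underside, z up, x as the pail's. The rack's three hooks are in a row along y, 115 mm apart, bars' tops 160 mm above the counter; which piece hangs on which hook varies.
- cover: Bystander: flat round steel cover, 84 mm diameter, 6 mm thick, hanging on the remaining hook by the same kind of bail and grip (grip z 72-108 mm). Origin: centre of its underside, z up, x as the pail's. The steel rack is fixed, its posts and rail 74 mm behind the pieces (+x), nothing of it above 172 mm; it stands left or right of the balance, turned up to 0.25 rad.
- balance: White laboratory balance, fixed, 190 mm wide (y), 285 mm long (x), turned up to 0.2 rad, display towards the robot (-x). Origin: on the counter, below the centre of its round steel weighing pan; z up. The pan is flat, 140 mm in diameter, its top 85 mm above the origin, and does not move; nothing of the balance is higher.
Mind the look-alikes: they are no part of the job. Leave any orange or yellow look-alike of the pail alone.

How it is judged (in metres and radians):
On the way:
1. the fingers carry the pail, off its hook (contact force between pail and the fingers above 0.5 N and distance of pail from where it was at the start of the episode above 0.08 m), for 0.2 s.
At the end, for the whole second after the job is handed in: The pail stands released, upright (within 0.1 rad) and at rest on the balance's weighing pan, its axis within 30 mm of the pan's centre; the dish and the cover still hang on their hooks, within 30 mm of where they were (horizontal distance between pail and balance below 0.03 m and z of pail in the frame of balance between 0.08 and 0.09 m and angle between pail's own z axis and vertical below 0.1 rad and linear speed of pail below 0.02 m/s and contact force between pail and the fingers below 0.1 N and distance of each of dish, cover from where it was at the start of the episode below 0.03 m); the robot touches nothing.
It fails at once if the dish was knocked about (moved more than 40 mm) (distance of dish from where it was at the start of the episode above 0.04 m).
It fails at once if the cover was knocked about (moved more than 40 mm) (distance of cover from where it was at the start of the episode above 0.04 m).
It fails at once if the pail was dropped (falling free faster than 0.45 m/s, about 10 mm) (contact force between pail and the fingers below 0.05 N and linear speed of pail above 0.45 m/s).
It also fails if it takes over 48 s, if anything falls off the work surface, if the arm or the gripper's body presses on something with over 40 N, if the wrist force passes 120 N, or if a joint passes its speed limit or range.

## Working session

There is one attempt and no reset: what is moved stays moved. The work goes in short steps, Python scripts to look and compute and a tool call to move; the robot and the scene stay as the last step left them, time stands still between calls to the robot, and variables do not carry over. Pictures are saved under pics/ and viewed, at most 10 in all, crops included, and the job is handed in when it is done.

Besides the shell and the picture viewer there is one more tool, called after "Emit:" as name([rows], argument=value, ...), one row to a line, values as JSON. jog_arm: Moves the arm, as the interface text tells. Shifts and turns lie within -1 to 1; 1 stands for 0.025 m of shift or pi/2 rad of turn. Its arguments: {"type":"object","properties":{"motion":{"type":"array","items":{"type":"object","properties":{"x":{"type":"number"},"y":{"type":"number"},"z":{"type":"number"},"wx":{"type":"number"},"wy":{"type":"number"},"wz":{"type":"number"},"hand":{"type":"number"}}}}},"required":["motion"]}

```bash
mkdir -p pics; python3 - <<'E'
from workcell import r
import cv2,numpy as np
np.set_printoptions(precision=4,suppress=True)
s=r.state();print(s['time'],s['position'],s['orientation'],s['finger_gap'])
ims=[]
for c in("scene","side"):
    d=r.camera(c);print(c,d['camera_matrix'].tolist(),d['origin'],d['rotation'].tolist() if hasattr(d['rotation'],'tolist') else d['rotation'],[k for k in d])
    cv2.imwrite(f"pics/{c}0.png",d['img'][:,:,::-1])
    for t in("pail","dish","cover","balance"):
        print(t,[(np.round(e['at']),round(e['score'],2)) for e in r.spot_point(c,t)],[(np.round(e['bbox']),round(e['score'],2)) for e in r.recognise(c,t)])
E
```

```text
0.0 [ 254.6588 -597.3459  183.4647] [-3.0762 -0.6281  0.    ] 93.83958584804458
scene [[502.88412476070204, 0.0, 317.7254395488758], [0.0, 502.88412476070204, 244.92073619721884], [0.0, 0.0, 1.0]] [1008.9414 -710.4946  839.5397] [0.8765749768176977, 0.24952885826327698, 0.5704446303400114] ['img', 'camera_matrix', 'origin', 'rotation']
pail [(array([228., 314.]), 0.86), (array([225., 375.]), 0.8), (array([212., 341.]), 0.6)] [(array([334., 163., 358., 216.]), 0.91), (array([387., 166., 401., 220.]), 0.65), (array([303., 177., 324., 229.]), 0.6), (array([370., 173., 392., 236.]), 0.57)]
dish [(array([266., 348.]), 0.71)] [(array([328., 221., 364., 282.]), 0.65)]
cover [(array([237., 363.]), 0.8)] [(array([354., 195., 382., 242.]), 0.72)]
balance [(array([353., 284.]), 0.6)] [(array([198., 279., 356., 411.]), 0.91)]
side [[474.65452011020096, 0.0, 315.4293604604661], [0.0, 474.65452011020096, 236.9038343321642], [0.0, 0.0, 1.0]] [322.0135 818.6325 742.109 ] [0.12420254397652909, -1.2704284883062595, -2.624580833772824] ['img', 'camera_matrix', 'origin', 'rotation']
pail [(array([354., 354.]), 0.74), (array([333., 261.]), 0.64), (array([402., 328.]), 0.62), (array([411., 251.]), 0.61)] [(array([341., 293., 375., 367.]), 0.85), (array([242., 268., 278., 348.]), 0.65)]
dish [(array([243., 275.]), 0.85)] [(array([256., 190., 299., 252.]), 0.9)]
cover [(array([270., 268.]), 0.69)] [(array([249., 225., 287., 286.]), 0.9)]
balance [(array([217., 301.]), 0.6)] [(array([248., 169., 372., 248.]), 0.96)]
```

View pics/scene0.png

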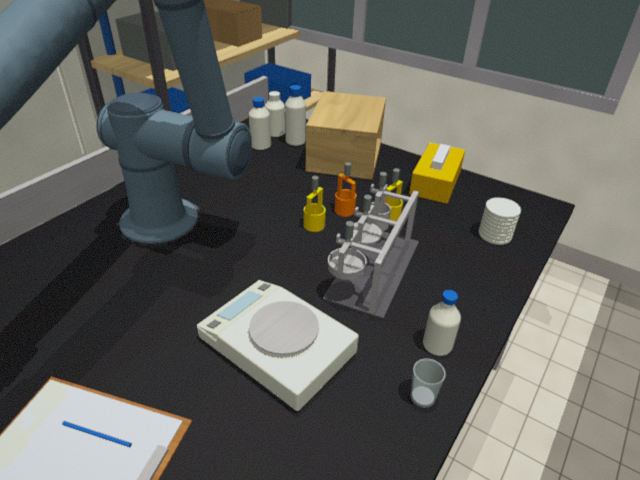

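View pics/side0.png

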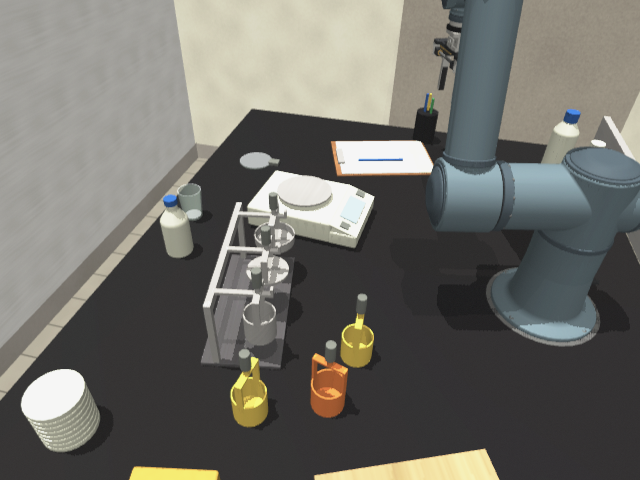

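The images show four pail look-alikes and candidates:
- **Steel pail:** on the far hook, side (260,322), scene (380,210).
- **Yellow pail:** side (357,345), scene (315,217).
- **Orange pail:** side (328,392), scene (345,203).
- **Second yellow pail:** side (250,402), scene (394,205).

I choose the steel one on the hook and check it in a crop. The dish hangs on the near-balance hook and the cover on the middle one.

```bash
cat > h.py <<'E'
from workcell import r
import cv2,numpy as np
from scipy.spatial.transform import Rotation as R
np.set_printoptions(precision=3,suppress=True)
def P(d):
    Rm=np.array(d['rotation']); Rm=R.from_rotvec(Rm).as_matrix() if Rm.size==3 else Rm
    W=np.diag([1,-1,-1])@Rm.T
    return np.array(d['camera_matrix'])@np.c_[W,-W@np.array(d['origin'])]
def proj(M,X): p=M@np.r_[X,1]; return p[:2]/p[2]
def tri(Ma,a,Mb,b):
    X=cv2.triangulatePoints(Ma,Mb,np.float64(a).reshape(2,1),np.float64(b).reshape(2,1)).ravel(); X=X[:3]/X[3]
    return X,np.linalg.norm(proj(Ma,X)-a),np.linalg.norm(proj(Mb,X)-b)
def atz(M,uv,z):
    H=M[:,[0,1,3]].copy(); H[:,2]+=M[:,2]*z
    p=np.linalg.solve(H,np.r_[uv,1]); return p[:2]/p[2]
E
python3 - <<'E'
from h import *
a=r.camera("scene");b=r.camera("side");A,B=P(a),P(b)
for n,p,q in(("pail",(375,225),(261,333)),("dish",(348,266),(275,243)),("cover",(363,237),(268,270)),("bal",(284,353),(301,217))):
    print(n,*tri(A,p,B,q))
# pan: ellipse of the pan centre at z=85
print("pan",atz(A,(284,328),85),atz(B,(305,192),85))
ca=cv2.resize(a['img'][160:290,300:440],None,fx=4,fy=4,interpolation=cv2.INTER_CUBIC)
cb=cv2.resize(b['img'][180:360,195:315],None,fx=3.3,fy=3.3,interpolation=cv2.INTER_CUBIC)
cv2.imwrite("pics/ca.png",ca[:,:,::-1]);cv2.imwrite("pics/cb.png",cb[:,:,::-1])
E
```

```text
pail [540.834 275.206  51.556] 0.7696584587559849 1.2214388744967297
dish [585.431  56.431  84.797] 0.6925374841433963 0.8196627644824107
cover [566.908 156.069  97.922] 0.15492656933729396 0.21050110898421423
bal [ 580.795 -171.491   -2.477] 2.1091744383538815 1.8539004916708044
pan [ 582.996 -178.588] [ 571.881 -158.194]
```

View pics/ca.png

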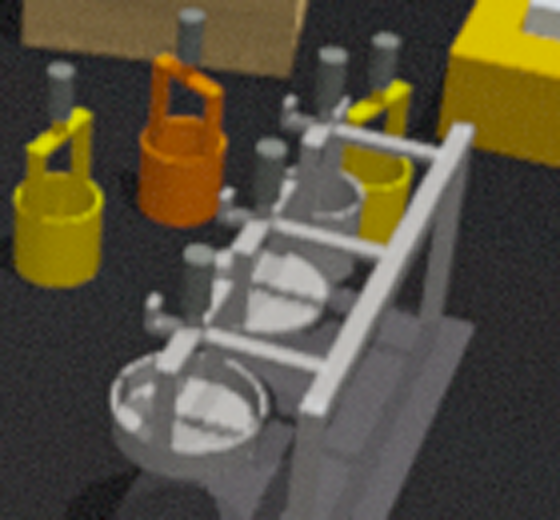

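View pics/cb.png

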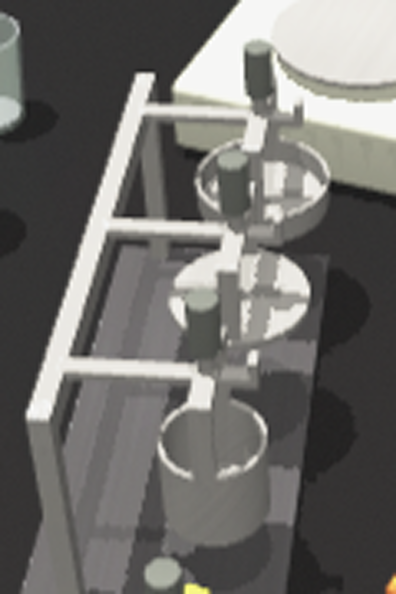

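The crops confirm it: the plain steel deep pail is on the far hook, with its grip top at scene crop (333,54) and side crop (203,300). The other grip tops are the cover at (271,147)/(233,160) and the dish at (199,253)/(258,48).

```bash
python3 - <<'E'
from h import *
from scipy.optimize import minimize
a=r.camera("scene");b=r.camera("side");A,B=P(a),P(b)
for n,p,q in(("pail",(333,54),(203,300)),("cover",(271,147),(233,160)),("dish",(199,253),(258,48))):
    p=np.array(p)/4+[300,160];q=np.array(q)/3.3+[195,180]
    print(n,*tri(A,p,B,q),atz(A,p,212),atz(B,q,212))
G=[]
for d in(a,b):
    g=cv2.GaussianBlur(cv2.cvtColor(d['img'],cv2.COLOR_RGB2GRAY).astype(np.float32),(0,0),1.2); G.append(g)
t=np.linspace(0,2*np.pi,120,endpoint=False)
def ring(M,c,rad):
    X=np.c_[c[0]+rad*np.cos(t),c[1]+rad*np.sin(t),np.full_like(t,85),np.ones_like(t)]@M.T
    return (X[:,:2]/X[:,2:]).astype(np.float32)
def val(g,u): return cv2.remap(g,u[:,0].copy(),u[:,1].copy(),cv2.INTER_LINEAR).ravel()
def cost(c,w): return -sum(np.clip(val(G[i],ring(M,c,73))-val(G[i],ring(M,c,66)),-10,40).mean() for i,M in w)
for w in([(0,A)],[(1,B)],[(0,A),(1,B)]):
    best=min((cost((x,y),w),x,y) for x in range(550,620,2) for y in range(-200,-130,2));print(best)
E
```

```text
pail [542.771 277.426 208.918] 0.32020954331106927 0.5362688850693611 [545.793 272.846] [540.708 280.176]
cover [564.459 163.976 208.773] 0.28874064482116685 0.40463342436369426 [567.376 159.682] [562.35  167.563]
dish [585.235  51.829 208.386] 0.2104221960749226 0.2485494264596742 [588.105  47.571] [583.032  56.726]
(np.float32(-24.386227), 582, -180)
(np.float32(-17.43654), 568, -148)
(np.float32(-19.460455), 584, -186)
```

Emit:
jog_arm([
  {"x": 0.93,"y": -0.51,"z": -0.23,"hand": 60},
  {"x": 0.93,"y": -0.51,"z": -0.23,"hand": 60},
  {"x": 0.93,"y": -0.51,"z": -0.23,"hand": 60},
  {"x": 0.93,"y": -0.51,"z": -0.23,"hand": 60},
  {"x": 0.93,"y": -0.51,"z": -0.23,"hand": 60},
  {"x": 0.93,"y": -0.51,"z": -0.23,"hand": 60},
  {"x": 0.93,"y": -0.51,"z": -0.23,"hand": 60},
  {"x": 0.93,"y": -0.51,"z": -0.23,"hand": 60},
  {"x": 0.93,"y": -0.51,"z": -0.23,"hand": 60},
  {"x": 0.93,"y": -0.51,"z": -0.23,"hand": 60},
])

```text
schema error: expected keys x, y, z, wx, wy, wz, hand
```

Emit:
jog_arm([
  {"x": 0.93,"y": -0.51,"z": -0.23,"hand": 60},
  {"x": 0.93,"y": -0.51,"z": -0.23,"hand": 60},
  {"x": 0.93,"y": -0.51,"z": -0.23,"hand": 60},
  {"x": 0.93,"y": -0.51,"z": -0.23,"hand": 60},
  {"x": 0.93,"y": -0.51,"z": -0.23,"hand": 60},
  {"x": 0.93,"y": -0.51,"z": -0.23,"hand": 60},
  {"x": 0.93,"y": -0.51,"z": -0.23,"hand": 60},
  {"x": 0.93,"y": -0.51,"z": -0.23,"hand": 60},
  {"x": 0.0,"y": 0,"z": 0,"hand": 60},
  {"x": 0,"y": 0,"z": 0,"hand": 60},
])

```text
schema error: expected keys x, y, z, wx, wy, wz, hand
```

```bash
cat >> h.py <<'E'
def wrist():
    s=r.state();d=r.camera("wrist");m=np.array(d['mount']);T=np.eye(4);T[:3,:3]=R.from_rotvec(s['orientation']).as_matrix();T[:3,3]=s['position']
    C=T@m; d['rotation']=C[:3,:3];d['origin']=C[:3,3]; return s,d,P(d),T
E
python3 - <<'E'
from h import *
s,d,W,T=wrist();print(s['time'],s['position'],s['orientation'],T[:3,:3],d['mount'],d['camera_matrix'])
cv2.imwrite("pics/w1.png",d['img'][:,:,::-1])
print(r.spot_point("wrist","balance"))
E
```

```text
1.1 [ 254.801 -597.998  184.547] [-3.078 -0.628 -0.   ] [[ 0.92   0.392  0.   ]
 [ 0.392 -0.92   0.   ]
 [ 0.     0.    -1.   ]] [[  -0.001    0.972    0.233   67.499]
 [   1.       0.001    0.      -1.037]
 [   0.       0.233   -0.972 -200.602]
 [   0.       0.       0.       1.   ]] [[383.78    0.    324.592]
 [  0.    383.78  237.473]
 [  0.      0.      1.   ]]
[]
```

View pics/w1.png

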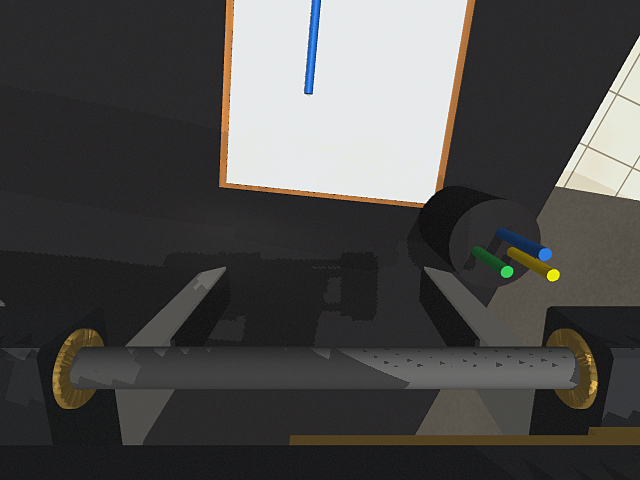

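The wrist view shows the clipboard and pen cup, and image up is tool +x. Rows need all keys, so I'm resending.

Emit:
jog_arm([
  {"x": 0.8,"y": -0.5,"z": -0.4,"wx": 0,"wy": 0,"wz": 0,"hand": 60},
  {"x": 0.9,"y": -0.55,"z": -0.4,"wx": 0,"wy": 0,"wz": 0,"hand": 60},
  {"x": 0.9,"y": -0.55,"z": -0.4,"wx": 0,"wy": 0,"wz": 0,"hand": 60},
  {"x": 0.9,"y": -0.55,"z": -0.4,"wx": 0,"wy": 0,"wz": 0,"hand": 60},
  {"x": 0.9,"y": -0.55,"z": -0.4,"wx": 0,"wy": 0,"wz": 0,"hand": 60},
  {"x": 0.9,"y": -0.55,"z": -0.4,"wx": 0,"wy": 0,"wz": 0,"hand": 60},
  {"x": 0.9,"y": -0.55,"z": -0.4,"wx": 0,"wy": 0,"wz": 0,"hand": 60},
  {"x": 0.9,"y": -0.55,"z": -0.4,"wx": 0,"wy": 0,"wz": 0,"hand": 60},
  {"x": 0.9,"y": -0.55,"z": -0.4,"wx": 0,"wy": 0,"wz": 0,"hand": 60},
  {"x": 0.9,"y": -0.55,"z": -0.4,"wx": 0,"wy": 0,"wz": 0,"hand": 60},
])

```text
time: 2.2
position: [406.6, -384.5, 285.1]
orientation: [3.078, 0.628, 0.0]
force: [0.2, 0.2, -0.3]
finger_gap: 60.2
gripper_force: 0.0
```

Emit:
jog_arm([
  {"x": 0.9,"y": -0.6,"z": 0,"wx": 0,"wy": 0,"wz": 0,"hand": 60},
  {"x": 0.9,"y": -0.6,"z": 0,"wx": 0,"wy": 0,"wz": 0,"hand": 60},
  {"x": 0.9,"y": -0.6,"z": 0,"wx": 0,"wy": 0,"wz": 0,"hand": 60},
  {"x": 0.9,"y": -0.6,"z": 0,"wx": 0,"wy": 0,"wz": 0,"hand": 60},
  {"x": 0.9,"y": -0.6,"z": 0,"wx": 0,"wy": 0,"wz": 0,"hand": 60},
  {"x": 0.9,"y": -0.6,"z": 0,"wx": 0,"wy": 0,"wz": 0,"hand": 60},
  {"x": 0.9,"y": -0.6,"z": 0,"wx": 0,"wy": 0,"wz": 0,"hand": 60},
  {"x": 0.6,"y": -0.4,"z": 0,"wx": 0,"wy": 0,"wz": 0,"hand": 60},
  {"x": 0,"y": 0,"z": 0,"wx": 0,"wy": 0,"wz": 0,"hand": 60},
  {"x": 0,"y": 0,"z": 0,"wx": 0,"wy": 0,"wz": 0,"hand": 60},
])

```text
time: 3.2
position: [519.5, -212.2, 284.5]
orientation: [3.078, 0.629, -0.0]
force: [-0.4, -0.6, -0.1]
finger_gap: 60.4
gripper_force: 0.0
```

```bash
python3 - <<'E'
from h import *
s,d,W,T=wrist();print(s['time'],s['position'])
cv2.imwrite("pics/w2.png",d['img'][:,:,::-1])
for e in r.spot_point("wrist","balance"): print(e, atz(W,e['at'][::-1],0))
t=np.linspace(0,2*np.pi,120,endpoint=False)
g=cv2.GaussianBlur(cv2.cvtColor(d['img'],cv2.COLOR_RGB2GRAY).astype(np.float32),(0,0),1.2)
def ring(c,rad):
    X=np.c_[c[0]+rad*np.cos(t),c[1]+rad*np.sin(t),np.full_like(t,85),np.ones_like(t)]@W.T
    return (X[:,:2]/X[:,2:]).astype(np.float32)
def val(u): return cv2.remap(g,u[:,0].copy(),u[:,1].copy(),cv2.INTER_LINEAR).ravel()
print(sorted(((-np.clip(val(ring((x,y),73))-val(ring((x,y),67)),-20,40).mean(),x,y) for x in range(550,620,2) for y in range(-210,-130,2)))[:4])
print(proj(W,(582,-176,85)))
E
```

```text
3.2 [ 519.54  -212.196  284.542]
{'at': [143.9, 312.3], 'score': 0.77} [ 576.983 -170.107]
[(np.float32(-16.272135), 576, -172), (np.float32(-16.016356), 576, -170), (np.float32(-14.732064), 578, -172), (np.float32(-14.631786), 574, -170)]
[316.971 141.235]
```

View pics/w2.png

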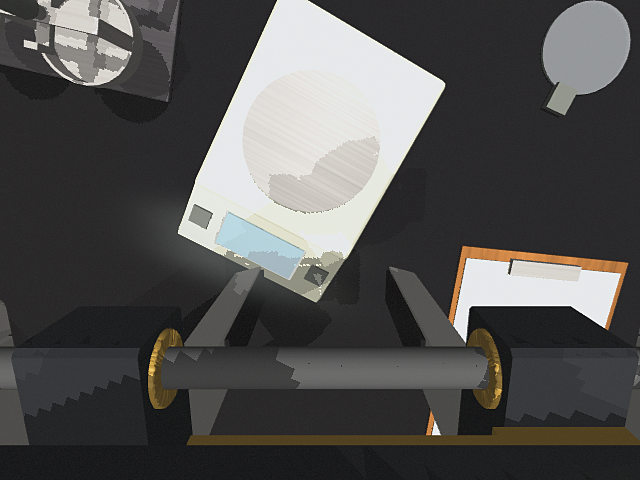

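The pan centre is at pixel (312,141), which gives about (577,-171) at z 85. The rack is at upper left. I'm moving to just short of the pail.

Emit:
jog_arm([
  {"x": 0.34,"y": -0.98,"z": 0,"wx": 0,"wy": 0,"wz": 0,"hand": 60},
  {"x": 0.34,"y": -0.98,"z": 0,"wx": 0,"wy": 0,"wz": 0,"hand": 60},
  {"x": 0.34,"y": -0.98,"z": 0,"wx": 0,"wy": 0,"wz": 0,"hand": 60},
  {"x": 0.34,"y": -0.98,"z": 0,"wx": 0,"wy": 0,"wz": 0,"hand": 60},
  {"x": 0.34,"y": -0.98,"z": 0,"wx": 0,"wy": 0,"wz": 0,"hand": 60},
  {"x": 0.34,"y": -0.98,"z": 0,"wx": 0,"wy": 0,"wz": 0,"hand": 60},
  {"x": 0.34,"y": -0.98,"z": 0,"wx": 0,"wy": 0,"wz": 0,"hand": 60},
  {"x": 0.34,"y": -0.98,"z": 0,"wx": 0,"wy": 0,"wz": 0,"hand": 60},
  {"x": 0.34,"y": -0.98,"z": 0,"wx": 0,"wy": 0,"wz": 0,"hand": 60},
  {"x": 0.34,"y": -0.98,"z": 0,"wx": 0,"wy": 0,"wz": 0,"hand": 60},
])

```text
time: 4.3
position: [501.7, 46.7, 284.6]
orientation: [3.078, 0.626, 0.0]
force: [0.7, -1.3, 0.5]
finger_gap: 59.9
gripper_force: 0.0
```

Emit:
jog_arm([
  {"x": 0.34,"y": -0.98,"z": 0,"wx": 0,"wy": 0,"wz": 0,"hand": 60},
  {"x": 0.34,"y": -0.98,"z": 0,"wx": 0,"wy": 0,"wz": 0,"hand": 60},
  {"x": 0.34,"y": -0.98,"z": 0,"wx": 0,"wy": 0,"wz": 0,"hand": 60},
  {"x": 0.34,"y": -0.98,"z": 0,"wx": 0,"wy": 0,"wz": 0,"hand": 60},
  {"x": 0.34,"y": -0.98,"z": 0,"wx": 0,"wy": 0,"wz": 0,"hand": 60},
  {"x": 0.34,"y": -0.98,"z": 0,"wx": 0,"wy": 0,"wz": 0,"hand": 60},
  {"x": 0.34,"y": -0.98,"z": 0,"wx": 0,"wy": 0,"wz": 0,"hand": 60},
  {"x": 0.34,"y": -0.8,"z": 0,"wx": 0,"wy": 0,"wz": 0,"hand": 60},
  {"x": 0,"y": 0,"z": 0,"wx": 0,"wy": 0,"wz": 0,"hand": 60},
  {"x": 0,"y": 0,"z": 0,"wx": 0,"wy": 0,"wz": 0,"hand": 60},
])

```text
time: 5.3
position: [489.6, 248.7, 284.4]
orientation: [3.078, 0.628, -0.0]
force: [-0.0, -0.3, -0.0]
finger_gap: 59.8
gripper_force: 0.0
```

```bash
python3 - <<'E'
from h import *
s,d,W,T=wrist();print(s['time'],s['position'],s['orientation'])
cv2.imwrite("pics/w3.png",d['img'][:,:,::-1])
for e in r.spot_point("wrist","pail"): print(e, atz(W,e['at'][::-1],55))
print(proj(W,(543,277,212)),proj(W,(543,277,55)),proj(W,(564.5,164,212)))
E
```

```text
5.3 [489.579 248.695 284.442] [ 3.078  0.628 -0.   ]
{'at': [152.1, 320.5], 'score': 0.86} [543.026 277.413]
{'at': [127.6, 218.2], 'score': 0.75} [523.698 388.956]
{'at': [232.9, 223.7], 'score': 0.62} [416.059 344.587]
{'at': [286.4, 298.3], 'score': 0.6} [389.105 241.171]
[318.754 156.215] [320.838 152.274] [476.967 191.214]
```

View pics/w3.png

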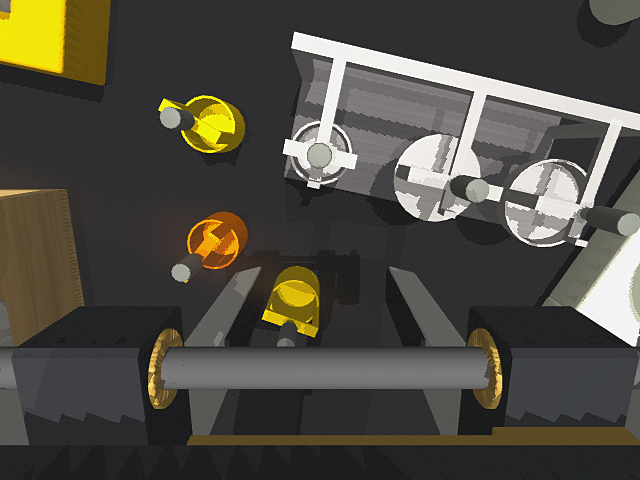

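The pail's grip top is at (319,156), matching the prediction of (543,277). Yellow and orange look-alikes stand on the counter clear of it. I'm moving over the grip, then descending.

Emit:
jog_arm([
  {"x": 0.8,"y": -0.07,"z": 0,"wx": 0,"wy": 0,"wz": 0,"hand": 60},
  {"x": 0.8,"y": -0.07,"z": 0,"wx": 0,"wy": 0,"wz": 0,"hand": 60},
  {"x": 0.8,"y": -0.07,"z": 0,"wx": 0,"wy": 0,"wz": 0,"hand": 60},
  {"x": 0,"y": 0,"z": 0.7,"wx": 0,"wy": 0,"wz": 0,"hand": 60},
  {"x": 0,"y": 0,"z": 0.7,"wx": 0,"wy": 0,"wz": 0,"hand": 60},
  {"x": 0,"y": 0,"z": 0.7,"wx": 0,"wy": 0,"wz": 0,"hand": 60},
  {"x": 0,"y": 0,"z": 0.7,"wx": 0,"wy": 0,"wz": 0,"hand": 60},
  {"x": 0,"y": 0,"z": 0.7,"wx": 0,"wy": 0,"wz": 0,"hand": 60},
  {"x": 0,"y": 0,"z": 0.7,"wx": 0,"wy": 0,"wz": 0,"hand": 60},
  {"x": 0,"y": 0,"z": 0,"wx": 0,"wy": 0,"wz": 0,"hand": 60},
])

```text
time: 6.4
position: [541.1, 276.1, 176.7]
orientation: [3.078, 0.626, -0.008]
force: [-0.3, -0.4, -1.5]
finger_gap: 60.0
gripper_force: 0.0
```

Emit:
jog_arm([
  {"x": 0,"y": 0,"z": 0,"wx": 0,"wy": 0,"wz": 0,"hand": 40},
  {"x": 0,"y": 0,"z": 0,"wx": 0,"wy": 0,"wz": 0,"hand": 25},
  {"x": 0,"y": 0,"z": 0,"wx": 0,"wy": 0,"wz": 0,"hand": 10},
  {"x": 0,"y": 0,"z": 0,"wx": 0,"wy": 0,"wz": 0,"hand": 10},
  {"x": 0,"y": 0,"z": 0,"wx": 0,"wy": 0,"wz": 0,"hand": 10},
  {"x": 0,"y": 0,"z": 0,"wx": 0,"wy": 0,"wz": 0,"hand": 10},
  {"x": 0,"y": 0,"z": 0,"wx": 0,"wy": 0,"wz": 0,"hand": 10},
  {"x": 0,"y": 0,"z": 0,"wx": 0,"wy": 0,"wz": 0,"hand": 10},
  {"x": 0,"y": 0,"z": 0,"wx": 0,"wy": 0,"wz": 0,"hand": 10},
  {"x": 0,"y": 0,"z": 0,"wx": 0,"wy": 0,"wz": 0,"hand": 10},
])

```text
time: 7.4
position: [542.8, 277.8, 179.9]
orientation: [3.078, 0.628, 0.001]
force: [-0.2, -0.7, 2.1]
finger_gap: 17.0
gripper_force: 30.0
```

Emit:
jog_arm([
  {"x": 0,"y": 0,"z": -0.2,"wx": 0,"wy": 0,"wz": 0,"hand": 10},
  {"x": 0,"y": 0,"z": -0.3,"wx": 0,"wy": 0,"wz": 0,"hand": 10},
  {"x": 0,"y": 0,"z": -0.3,"wx": 0,"wy": 0,"wz": 0,"hand": 10},
  {"x": 0,"y": 0,"z": -0.2,"wx": 0,"wy": 0,"wz": 0,"hand": 10},
  {"x": 0,"y": 0,"z": -0.12,"wx": 0,"wy": 0,"wz": 0,"hand": 10},
  {"x": 0,"y": 0,"z": 0,"wx": 0,"wy": 0,"wz": 0,"hand": 10},
  {"x": 0,"y": 0,"z": 0,"wx": 0,"wy": 0,"wz": 0,"hand": 10},
  {"x": 0,"y": 0,"z": 0,"wx": 0,"wy": 0,"wz": 0,"hand": 10},
  {"x": 0,"y": 0,"z": 0,"wx": 0,"wy": 0,"wz": 0,"hand": 10},
  {"x": 0,"y": 0,"z": 0,"wx": 0,"wy": 0,"wz": 0,"hand": 10},
])

```text
time: 8.4
position: [542.4, 277.8, 207.3]
orientation: [3.078, 0.628, -0.001]
force: [-0.2, -0.1, -2.1]
finger_gap: 16.8
gripper_force: 29.9
```

Emit:
jog_arm([
  {"x": -0.2,"y": -0.04,"z": 0,"wx": 0,"wy": 0,"wz": 0,"hand": 10},
  {"x": -0.4,"y": -0.09,"z": 0,"wx": 0,"wy": 0,"wz": 0,"hand": 10},
  {"x": -0.5,"y": -0.11,"z": 0,"wx": 0,"wy": 0,"wz": 0,"hand": 10},
  {"x": -0.5,"y": -0.11,"z": 0,"wx": 0,"wy": 0,"wz": 0,"hand": 10},
  {"x": -0.5,"y": -0.11,"z": 0,"wx": 0,"wy": 0,"wz": 0,"hand": 10},
  {"x": -0.4,"y": -0.09,"z": 0,"wx": 0,"wy": 0,"wz": 0,"hand": 10},
  {"x": -0.3,"y": -0.07,"z": 0,"wx": 0,"wy": 0,"wz": 0,"hand": 10},
  {"x": -0.2,"y": -0.04,"z": 0,"wx": 0,"wy": 0,"wz": 0,"hand": 10},
  {"x": 0,"y": 0,"z": 0,"wx": 0,"wy": 0,"wz": 0,"hand": 10},
  {"x": 0,"y": 0,"z": 0,"wx": 0,"wy": 0,"wz": 0,"hand": 10},
])

```text
time: 9.4
position: [467.3, 263.7, 207.7]
orientation: [-3.078, -0.628, -0.001]
force: [-1.1, -1.0, -1.1]
finger_gap: 17.3
gripper_force: 29.9
```

```bash
python3 - <<'E'
from h import *
a=r.camera("scene");b=r.camera("side");s=r.state();print(s['time'],s['position'],s['finger_gap'],s['force'])
c=np.hstack([cv2.resize(a['img'][120:300,280:440],None,fx=2.4,fy=2.4,interpolation=cv2.INTER_CUBIC),cv2.resize(b['img'][180:360,200:360],None,fx=2.4,fy=2.4,interpolation=cv2.INTER_CUBIC)])
cv2.imwrite("pics/c4.png",c[:,:,::-1])
E
```

```text
9.5 [467.367 263.684 207.604] 16.810645796554297 [-0.432 -0.118 -1.351]
```

View pics/c4.png

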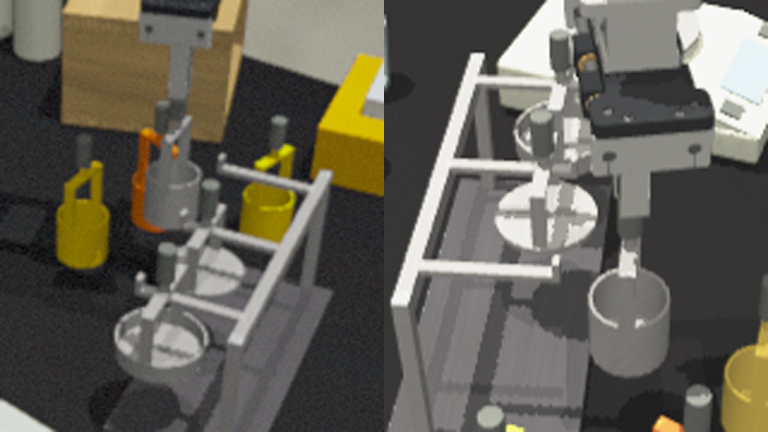

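The pail is free of its hook and hangs upright, and the dish and cover are undisturbed. I'm lifting it and carrying it over to the pan.

Emit:
jog_arm([
  {"x": 0,"y": 0,"z": -0.3,"wx": 0,"wy": 0,"wz": 0,"hand": 10},
  {"x": 0,"y": 0,"z": -0.6,"wx": 0,"wy": 0,"wz": 0,"hand": 10},
  {"x": 0,"y": 0,"z": -0.9,"wx": 0,"wy": 0,"wz": 0,"hand": 10},
  {"x": 0,"y": 0,"z": -0.9,"wx": 0,"wy": 0,"wz": 0,"hand": 10},
  {"x": 0,"y": 0,"z": -0.9,"wx": 0,"wy": 0,"wz": 0,"hand": 10},
  {"x": 0,"y": 0,"z": -0.9,"wx": 0,"wy": 0,"wz": 0,"hand": 10},
  {"x": 0,"y": 0,"z": -0.9,"wx": 0,"wy": 0,"wz": 0,"hand": 10},
  {"x": 0,"y": 0,"z": -0.9,"wx": 0,"wy": 0,"wz": 0,"hand": 10},
  {"x": 0,"y": 0,"z": -0.6,"wx": 0,"wy": 0,"wz": 0,"hand": 10},
  {"x": 0,"y": 0,"z": -0.3,"wx": 0,"wy": 0,"wz": 0,"hand": 10},
])

```text
time: 10.5
position: [467.6, 263.8, 390.3]
orientation: [-3.078, -0.628, -0.006]
force: [0.6, -0.1, -1.5]
finger_gap: 16.9
gripper_force: 29.9
```

Emit:
jog_arm([
  {"x": 0,"y": 0.2,"z": 0,"wx": 0,"wy": 0,"wz": 0,"hand": 10},
  {"x": 0,"y": 0.4,"z": 0,"wx": 0,"wy": 0,"wz": 0,"hand": 10},
  {"x": 0,"y": 0.6,"z": 0,"wx": 0,"wy": 0,"wz": 0,"hand": 10},
  {"x": -0.2,"y": 0.8,"z": 0,"wx": 0,"wy": 0,"wz": 0,"hand": 10},
  {"x": -0.2,"y": 0.8,"z": 0,"wx": 0,"wy": 0,"wz": 0,"hand": 10},
  {"x": -0.2,"y": 0.8,"z": 0,"wx": 0,"wy": 0,"wz": 0,"hand": 10},
  {"x": -0.2,"y": 0.8,"z": 0,"wx": 0,"wy": 0,"wz": 0,"hand": 10},
  {"x": -0.2,"y": 0.8,"z": 0,"wx": 0,"wy": 0,"wz": 0,"hand": 10},
  {"x": -0.2,"y": 0.8,"z": 0,"wx": 0,"wy": 0,"wz": 0,"hand": 10},
  {"x": -0.2,"y": 0.8,"z": 0,"wx": 0,"wy": 0,"wz": 0,"hand": 10},
])

```text
time: 11.5
position: [501.3, 91.5, 386.4]
orientation: [-3.078, -0.627, 0.003]
force: [0.6, 0.2, -1.1]
finger_gap: 17.1
gripper_force: 29.9
```

Emit:
jog_arm([
  {"x": -0.2,"y": 0.8,"z": 0,"wx": 0,"wy": 0,"wz": 0,"hand": 10},
  {"x": -0.2,"y": 0.8,"z": 0,"wx": 0,"wy": 0,"wz": 0,"hand": 10},
  {"x": -0.2,"y": 0.8,"z": 0,"wx": 0,"wy": 0,"wz": 0,"hand": 10},
  {"x": -0.2,"y": 0.8,"z": 0,"wx": 0,"wy": 0,"wz": 0,"hand": 10},
  {"x": -0.2,"y": 0.8,"z": 0,"wx": 0,"wy": 0,"wz": 0,"hand": 10},
  {"x": -0.2,"y": 0.8,"z": 0,"wx": 0,"wy": 0,"wz": 0,"hand": 10},
  {"x": -0.1,"y": 0.8,"z": 0,"wx": 0,"wy": 0,"wz": 0,"hand": 10},
  {"x": -0.1,"y": 0.8,"z": 0,"wx": 0,"wy": 0,"wz": 0,"hand": 10},
  {"x": 0,"y": 0.6,"z": 0,"wx": 0,"wy": 0,"wz": 0,"hand": 10},
  {"x": 0,"y": 0.6,"z": 0,"wx": 0,"wy": 0,"wz": 0,"hand": 10},
])

```text
time: 12.5
position: [543.7, -96.4, 386.8]
orientation: [-3.078, -0.627, 0.002]
force: [-0.7, 0.8, -1.7]
finger_gap: 17.0
gripper_force: 29.9
```

Emit:
jog_arm([
  {"x": 0,"y": 0.6,"z": 0,"wx": 0,"wy": 0,"wz": 0,"hand": 10},
  {"x": 0,"y": 0.6,"z": 0,"wx": 0,"wy": 0,"wz": 0,"hand": 10},
  {"x": 0,"y": 0.5,"z": 0,"wx": 0,"wy": 0,"wz": 0,"hand": 10},
  {"x": 0,"y": 0.4,"z": 0,"wx": 0,"wy": 0,"wz": 0,"hand": 10},
  {"x": 0,"y": 0.2,"z": 0,"wx": 0,"wy": 0,"wz": 0,"hand": 10},
  {"x": 0,"y": 0.1,"z": 0,"wx": 0,"wy": 0,"wz": 0,"hand": 10},
  {"x": 0,"y": 0,"z": 0,"wx": 0,"wy": 0,"wz": 0,"hand": 10},
  {"x": 0,"y": 0,"z": 0,"wx": 0,"wy": 0,"wz": 0,"hand": 10},
  {"x": 0,"y": 0,"z": 0,"wx": 0,"wy": 0,"wz": 0,"hand": 10},
  {"x": 0,"y": 0,"z": 0,"wx": 0,"wy": 0,"wz": 0,"hand": 10},
])

```text
time: 13.5
position: [567.2, -149.8, 387.7]
orientation: [3.078, 0.629, 0.0]
force: [-0.2, -0.3, -1.8]
finger_gap: 17.0
gripper_force: 29.9
```

Emit:
jog_arm([
  {"x": 0.02,"y": 0.3,"z": 0.3,"wx": 0,"wy": 0,"wz": 0,"hand": 10},
  {"x": 0.01,"y": 0.4,"z": 0.7,"wx": 0,"wy": 0,"wz": 0,"hand": 10},
  {"x": 0,"y": 0.23,"z": 0.9,"wx": 0,"wy": 0,"wz": 0,"hand": 10},
  {"x": 0,"y": 0,"z": 0.9,"wx": 0,"wy": 0,"wz": 0,"hand": 10},
  {"x": 0,"y": 0,"z": 0.9,"wx": 0,"wy": 0,"wz": 0,"hand": 10},
  {"x": 0,"y": 0,"z": 0.9,"wx": 0,"wy": 0,"wz": 0,"hand": 10},
  {"x": 0,"y": 0,"z": 0.7,"wx": 0,"wy": 0,"wz": 0,"hand": 10},
  {"x": 0,"y": 0,"z": 0.5,"wx": 0,"wy": 0,"wz": 0,"hand": 10},
  {"x": 0,"y": 0,"z": 0.3,"wx": 0,"wy": 0,"wz": 0,"hand": 10},
  {"x": 0,"y": 0,"z": 0.2,"wx": 0,"wy": 0,"wz": 0,"hand": 10},
])

```text
time: 14.5
position: [577.1, -171.4, 229.6]
orientation: [-3.078, -0.628, 0.0]
force: [-0.6, 0.0, -1.8]
finger_gap: 16.7
gripper_force: 29.9
```

Emit:
jog_arm([
  {"x": 0,"y": 0,"z": 0.3,"wx": 0,"wy": 0,"wz": 0,"hand": 10},
  {"x": 0,"y": 0,"z": 0.2,"wx": 0,"wy": 0,"wz": 0,"hand": 10},
  {"x": 0,"y": 0,"z": 0,"wx": 0,"wy": 0,"wz": 0,"hand": 10},
  {"x": 0,"y": 0,"z": 0,"wx": 0,"wy": 0,"wz": 0,"hand": 10},
  {"x": 0,"y": 0,"z": 0,"wx": 0,"wy": 0,"wz": 0,"hand": 10},
  {"x": 0,"y": 0,"z": 0,"wx": 0,"wy": 0,"wz": 0,"hand": 10},
  {"x": 0,"y": 0,"z": 0,"wx": 0,"wy": 0,"wz": 0,"hand": 10},
  {"x": 0,"y": 0,"z": 0,"wx": 0,"wy": 0,"wz": 0,"hand": 10},
  {"x": 0,"y": 0,"z": 0,"wx": 0,"wy": 0,"wz": 0,"hand": 10},
  {"x": 0,"y": 0,"z": 0,"wx": 0,"wy": 0,"wz": 0,"hand": 10},
])

```text
time: 15.5
position: [577.1, -171.3, 217.6]
orientation: [3.078, 0.628, 0.0]
force: [-0.2, -0.1, -2.0]
finger_gap: 17.0
gripper_force: 29.9
```

```bash
python3 - <<'E'
from h import *
a=r.camera("scene");b=r.camera("side");s=r.state();print(s['time'],s['position'],s['finger_gap'],s['force'])
c=np.hstack([cv2.resize(a['img'][220:400,200:360],None,fx=2.4,fy=2.4,interpolation=cv2.INTER_CUBIC),cv2.resize(b['img'][80:260,230:390],None,fx=2.4,fy=2.4,interpolation=cv2.INTER_CUBIC)])
cv2.imwrite("pics/c5.png",c[:,:,::-1])
E
```

```text
15.6 [ 577.07  -171.251  217.55 ] 16.78519032007524 [-0.147  1.05  -1.322]
```

View pics/c5.png

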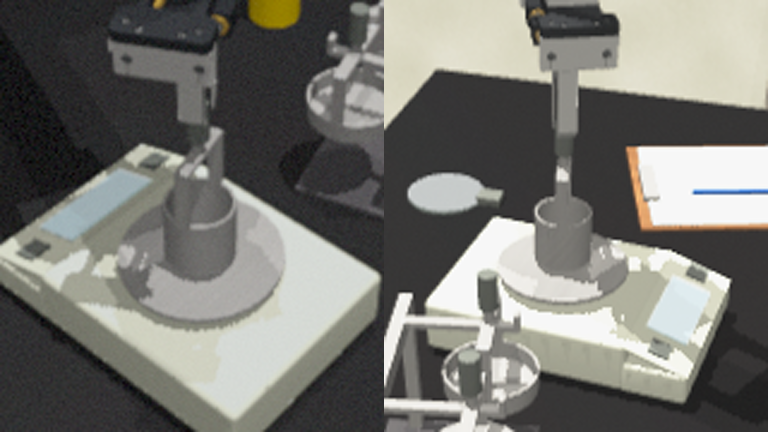

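The pail hangs upright just above the middle of the pan. I'm lowering it slowly and watching the force.

Emit:
jog_arm([
  {"x": 0,"y": 0,"z": 0.08,"wx": 0,"wy": 0,"wz": 0,"hand": 10},
  {"x": 0,"y": 0,"z": 0.08,"wx": 0,"wy": 0,"wz": 0,"hand": 10},
  {"x": 0,"y": 0,"z": 0.04,"wx": 0,"wy": 0,"wz": 0,"hand": 10},
  {"x": 0,"y": 0,"z": 0.04,"wx": 0,"wy": 0,"wz": 0,"hand": 10},
  {"x": 0,"y": 0,"z": 0,"wx": 0,"wy": 0,"wz": 0,"hand": 10},
  {"x": 0,"y": 0,"z": 0,"wx": 0,"wy": 0,"wz": 0,"hand": 10},
  {"x": 0,"y": 0,"z": 0,"wx": 0,"wy": 0,"wz": 0,"hand": 10},
  {"x": 0,"y": 0,"z": 0,"wx": 0,"wy": 0,"wz": 0,"hand": 10},
  {"x": 0,"y": 0,"z": 0,"wx": 0,"wy": 0,"wz": 0,"hand": 10},
  {"x": 0,"y": 0,"z": 0,"wx": 0,"wy": 0,"wz": 0,"hand": 10},
])

```text
time: 16.6
position: [577.1, -171.3, 211.6]
orientation: [3.078, 0.628, 0.0]
force: [0.5, -0.5, -1.7]
finger_gap: 16.9
gripper_force: 29.9
```

Emit:
jog_arm([
  {"x": 0,"y": 0,"z": 0.02,"wx": 0,"wy": 0,"wz": 0,"hand": 10},
  {"x": 0,"y": 0,"z": 0.02,"wx": 0,"wy": 0,"wz": 0,"hand": 10},
  {"x": 0,"y": 0,"z": 0,"wx": 0,"wy": 0,"wz": 0,"hand": 10},
  {"x": 0,"y": 0,"z": 0,"wx": 0,"wy": 0,"wz": 0,"hand": 10},
  {"x": 0,"y": 0,"z": 0,"wx": 0,"wy": 0,"wz": 0,"hand": 10},
  {"x": 0,"y": 0,"z": 0,"wx": 0,"wy": 0,"wz": 0,"hand": 10},
  {"x": 0,"y": 0,"z": 0,"wx": 0,"wy": 0,"wz": 0,"hand": 10},
  {"x": 0,"y": 0,"z": 0,"wx": 0,"wy": 0,"wz": 0,"hand": 10},
  {"x": 0,"y": 0,"z": 0,"wx": 0,"wy": 0,"wz": 0,"hand": 10},
  {"x": 0,"y": 0,"z": 0,"wx": 0,"wy": 0,"wz": 0,"hand": 10},
])

```text
time: 17.6
position: [577.1, -171.3, 210.7]
orientation: [3.078, 0.628, 0.0]
force: [-0.5, -0.3, 0.2]
finger_gap: 16.9
gripper_force: 29.9
```

Emit:
jog_arm([
  {"x": 0,"y": 0,"z": 0.02,"wx": 0,"wy": 0,"wz": 0,"hand": 10},
  {"x": 0,"y": 0,"z": 0,"wx": 0,"wy": 0,"wz": 0,"hand": 10},
  {"x": 0,"y": 0,"z": 0,"wx": 0,"wy": 0,"wz": 0,"hand": 10},
  {"x": 0,"y": 0,"z": 0,"wx": 0,"wy": 0,"wz": 0,"hand": 10},
  {"x": 0,"y": 0,"z": 0,"wx": 0,"wy": 0,"wz": 0,"hand": 10},
  {"x": 0,"y": 0,"z": 0,"wx": 0,"wy": 0,"wz": 0,"hand": 10},
  {"x": 0,"y": 0,"z": 0,"wx": 0,"wy": 0,"wz": 0,"hand": 10},
  {"x": 0,"y": 0,"z": 0,"wx": 0,"wy": 0,"wz": 0,"hand": 10},
  {"x": 0,"y": 0,"z": 0,"wx": 0,"wy": 0,"wz": 0,"hand": 10},
  {"x": 0,"y": 0,"z": 0,"wx": 0,"wy": 0,"wz": 0,"hand": 10},
])

```text
time: 18.6
position: [577.3, -171.4, 210.5]
orientation: [3.078, 0.628, 0.001]
force: [-1.2, -0.7, 4.8]
finger_gap: 16.7
gripper_force: 30.0
```

The upward force is 4.8 N, so the pail is seated. I'm opening slowly, then going straight up.

Emit:
jog_arm([
  {"x": 0,"y": 0,"z": 0,"wx": 0,"wy": 0,"wz": 0,"hand": 19},
  {"x": 0,"y": 0,"z": 0,"wx": 0,"wy": 0,"wz": 0,"hand": 22},
  {"x": 0,"y": 0,"z": 0,"wx": 0,"wy": 0,"wz": 0,"hand": 26},
  {"x": 0,"y": 0,"z": 0,"wx": 0,"wy": 0,"wz": 0,"hand": 32},
  {"x": 0,"y": 0,"z": 0,"wx": 0,"wy": 0,"wz": 0,"hand": 40},
  {"x": 0,"y": 0,"z": 0,"wx": 0,"wy": 0,"wz": 0,"hand": 50},
  {"x": 0,"y": 0,"z": 0,"wx": 0,"wy": 0,"wz": 0,"hand": 60},
  {"x": 0,"y": 0,"z": 0,"wx": 0,"wy": 0,"wz": 0,"hand": 60},
  {"x": 0,"y": 0,"z": 0,"wx": 0,"wy": 0,"wz": 0,"hand": 60},
  {"x": 0,"y": 0,"z": 0,"wx": 0,"wy": 0,"wz": 0,"hand": 60},
])

```text
time: 19.6
position: [577.1, -171.2, 210.1]
orientation: [-3.078, -0.628, -0.0]
force: [0.4, -0.6, 0.3]
finger_gap: 59.7
gripper_force: 0.0
```

Emit:
jog_arm([
  {"x": 0,"y": 0,"z": -0.2,"wx": 0,"wy": 0,"wz": 0,"hand": 60},
  {"x": 0,"y": 0,"z": -0.4,"wx": 0,"wy": 0,"wz": 0,"hand": 60},
  {"x": 0,"y": 0,"z": -0.6,"wx": 0,"wy": 0,"wz": 0,"hand": 60},
  {"x": 0,"y": 0,"z": -0.6,"wx": 0,"wy": 0,"wz": 0,"hand": 60},
  {"x": 0,"y": 0,"z": -0.6,"wx": 0,"wy": 0,"wz": 0,"hand": 60},
  {"x": 0,"y": 0,"z": -0.6,"wx": 0,"wy": 0,"wz": 0,"hand": 60},
  {"x": 0,"y": 0,"z": -0.6,"wx": 0,"wy": 0,"wz": 0,"hand": 60},
  {"x": 0,"y": 0,"z": -0.4,"wx": 0,"wy": 0,"wz": 0,"hand": 60},
  {"x": 0,"y": 0,"z": 0,"wx": 0,"wy": 0,"wz": 0,"hand": 60},
  {"x": 0,"y": 0,"z": 0,"wx": 0,"wy": 0,"wz": 0,"hand": 60},
])

```text
time: 20.6
position: [577.0, -171.2, 309.8]
orientation: [-3.078, -0.628, 0.001]
force: [-0.6, -0.6, -0.0]
finger_gap: 59.9
gripper_force: 0.0
```

```bash
python3 - <<'E'
from h import *
a=r.camera("scene");b=r.camera("side");s=r.state();print(s['time'],s['position'],s['finger_gap'],s['force'])
c=np.hstack([cv2.resize(a['img'][180:400,200:390],None,fx=2,fy=2,interpolation=cv2.INTER_CUBIC),cv2.resize(b['img'][80:300,210:400],None,fx=2,fy=2,interpolation=cv2.INTER_CUBIC)])
cv2.imwrite("pics/c6.png",c[:,:,::-1])
E
```

```text
20.7 [ 576.65  -171.057  308.908] 59.94926133894868 [-0.054  0.115 -0.421]
```

View pics/c6.png

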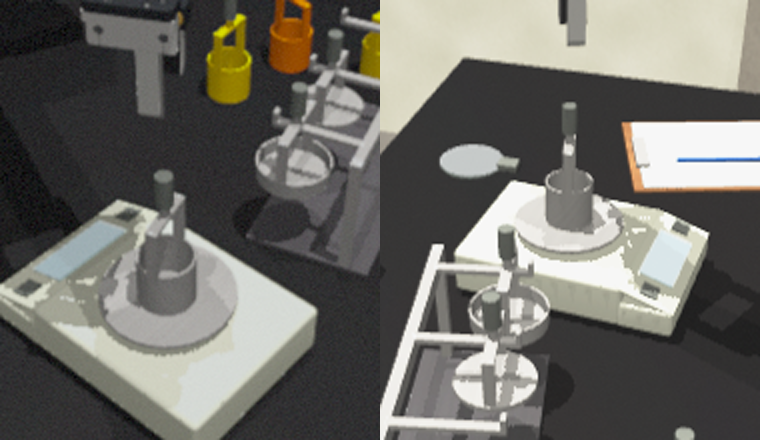

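The pail stands upright and released in the middle of the pan, and the dish and cover still hang on their hooks. Handing in.

```bash
python3 -c "
from workcell import r
print(r.job_done())"
```

```text
the job is handed in; nothing more can be done
None
```

The steel pail is off its hook and stands upright and released in the middle of the balance pan, and the dish and cover still hang on their hooks; I handed the job in at about 21 s, and no verdict was returned.

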